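# True up a mortar prism on the marking plate with a fence square

### The job

True up the mortar prism that lies askew on the marking plate. Take the fence square from its sloping rest, stand it level on the bench in front of the plate, to the left of the prism as the robot sees it, and press its stock flush against the plate's front edge for a moment, gently, with about 10 N; then, keeping it on that edge, slide it to the right until the blade's outer edge has turned the prism and lies flush along its left side, shifting the prism no farther than that takes. Leave the square standing there, flush with both; touch the prism with nothing but the square and leave everything else alone.

Things in the scene. Friction and masses are not known exactly. Their poses are not given: they have to be found in the camera images.
- plate: Dark flat steel marking plate fixed on the bench, 220 (its x) x 340 (its y) x 12 mm thick. Origin: centre of its underside. Its front edge, facing the robot, is the face x = -110 mm of its frame; its top is at z = 12 mm. Its y points to the robot's left. It may be turned by up to 0.2 rad.
- prism: Grey mortar prism, loose, lying on the marking plate (the only prism there), 160 (its x) x 40 (its y) x 40 mm, about 0.56 kg. Origin: centre of its underside. Its long x axis points roughly away from the robot, up to 0.2 rad off square to the plate's front edge.
- prism_side (a point): Centre of the prism's left long side, at (0, 20, 20) mm in the prism's frame.
- rest: Fixed plywood tool rest left of the plate, 130 mm wide, sloping up 0.6 rad away from the robot (along its x). Origin: on the bench under the middle of its slope, which is 45 mm high there. A lip at the foot of the slope holds the square's stock.
- square: Loose L-shaped aluminium fence square, 0.43 kg, lying on the rest (pitched 0.6 rad, blade up). Origin: centre of the stock's underside. Stock: 50 (x) x 110 (y) x 22 mm high, front face x = +25 mm. Blade: flat bar 24 mm wide, z = 14 to 18 mm (stood level, it passes 2 mm over the plate), from the front face to x = 205 mm; outer edge y = -55 mm, at the stock's right end.
- square_grip (a point): Middle of the square's grip, at (0, 0, 42) mm in the square's frame: an upright rib on top of the stock, 14 (x) x 50 (y) mm, from z = 22 to z = 53 mm, centred over the origin. Pinch it across x.
- square_corner (a point): Outer corner of the square, where the stock's front face meets the blade's straight outer edge, at (25, -55, 16) mm in the square's frame.
- square_far_end (a point): Other end of the stock's front face, at (25, 55, 11) mm in the square's frame.
- tin: Bystander: small round steel tin, 54 mm wide, 36 mm high, standing on the right part of the plate. Origin: centre of its underside.
- spare_prism: Bystander: another mortar prism, 160 (x) x 40 x 40 mm, lying on the bench to the right of the plate. Origin: centre of its underside.
- beaker: Bystander: glass beaker, 84 mm wide, 95 mm high, on the bench to the right. Origin: centre of its underside.
- dish: Bystander: shallow steel dish, 110 mm wide, 35 mm high, on the bench to the right. Origin: centre of its underside.
- jar: Bystander: amber glass jar, 60 mm wide, 60 mm high, on the bench between robot and plate. Origin: centre of its underside.
There are look-alikes about, which are no part of the job. Leave any blue or brown look-alike of the prism alone.

How it is judged:
On the way, in this order (a step that is already met when the one before it is completed fails the run):
1. the square stands on the bench with its stock flush against the plate's front edge (both ends within 3 mm) and is pressed on it (over 7 N) (x of square_corner in the frame of plate between -0.113 and -0.107 m and x of square_far_end in the frame of plate between -0.113 and -0.107 m and height (world z) of square below 0.004 m and angle between square's own z axis and vertical below 0.03 rad and contact force between square and plate above 7 N), for 0.3 s.
2. the blade pushes the prism (over 0.5 N) while the stock is still along the edge (both ends within 4 mm) (x of square_corner in the frame of plate between -0.114 and -0.106 m and x of square_far_end in the frame of plate between -0.114 and -0.106 m and contact force between square and prism above 0.5 N), for 0.1 s.
At the end, for the whole second after the job is handed in: Square released, at rest, flat on the bench: both ends of its stock within 2 mm of the plate's front edge (0.02 rad); the prism flat on the plate, its left side within 2 mm of the blade's outer edge and parallel (0.02 rad), its centre under 30 mm from where it began (x of square_corner in the frame of plate between -0.112 and -0.108 m and x of square_far_end in the frame of plate between -0.112 and -0.108 m and height (world z) of square below 0.004 m and angle between each of square, prism's own z axis and vertical below 0.03 rad and y of prism_side in the frame of square between -0.057 and -0.053 m and angle between the x axis of square and the x axis of plate, either way round below 0.02 rad and angle between the x axis of prism and the x axis of square, either way round below 0.02 rad and height (world z) of prism between 0.009 and 0.015 m and distance of prism from where it was at the start of the episode below 0.03 m and linear speed of each of square, prism below 0.01 m/s); the robot touches nothing.
It fails at once if the square is pressed hard against the plate (over 25 N) (contact force between square and plate above 25 N).
It fails at once if the robot itself touches the prism (contact force between any of the arm, the fingers and prism above 0.5 N).
It fails at once if a bystander is moved by more than 15 mm (distance of any of tin, spare_prism, beaker, dish, jar from where it was at the start of the episode above 0.015 m).
It also fails if it takes over 48 s, if anything falls off the work surface, if the arm or the gripper's body presses on something with over 40 N, if the wrist force passes 120 N, or if a joint passes its speed limit or range.

### The arm

A 6-joint arm with a two-finger parallel gripper is mounted at the origin on the work surface. World frame = base frame: x ahead of the robot, y to its left, z up, the work surface at z = 0. Lengths are in m, angles in rad, forces in N, time in s.
With the tool pointing down it reaches from about 0.35 to 0.875 m from the base axis. Payload 4.2 kg.
Tool frame: the origin (TCP) lies on the centre line of the jaws, within the pads' length; the fingertips stand 17 mm ahead of it and the grasp point (between the pads) lies 2 mm behind it; z points along the fingers, y is the line along which they close (so a half turn about z gives the same grasp; the last joint's range is limited). The gripper opens to 85 mm and grips with 20 to 120 N. Pads are 22 mm wide; open, the fingers measure 114 mm over their backs; the gripper's body (76 mm by 85 mm) begins 54 mm behind the grasp point. The pads swing forward as they close: fully open they stand 13 mm farther back than shut.
Start: joints at [1.469, 0.385, 0.008, 0, -1.194, -0.259], TCP at [0.221, 0.585, 0.248] pointing down, gripper open.
Joint ranges: [-3.14, 3.14], [-1.21, 2.06], [-1.07, 1.41], [-3.16, 2.05], [-2.99, -0.16], [-3.1, 3.1]. Speed limits (rad/s): [2.79, 2.79, 3.14, 3.14, 3.14, 3.14].

### API

Orientations are given as a rotation vector (axis times angle).
In Python, from cell import env, vision, order gives the robot as it stands.
- The arm moves only by the tool step_arm, never from a script. Its arguments are lists of equal length, an entry for each row: "dp": the shift along the tool's x, y, z in m, a list of three; "yaw": the turn about the tool's z in rad. In form: {"dp": [[x, y, z], ...], "yaw": [yaw, ...]}. A call has 1 to 12 rows; each row is the pose to reach, as a shift and turn from the pose commanded when the call began, along the tool's axes at that moment; what a row does not reach only later rows make up. A row lasts 1/8 s, in which the tool goes at most 62.5 mm and 10.7 degrees, less where a joint would pass 70% of its speed; a pose out of reach is approached as far as the arm can. A call with a gripper value outside its range is refused whole. "grip" is the finger opening in m, from 0 to 0.0854, set as the call begins (left out, the last holds). The fingers move at their own pace and stop on an object; "force" is the grip in N (left out, the last holds). Time passes only in rows, so rows that repeat a pose let the fingers close. It gives the time, the measured TCP pose, the force, the opening and the grip force at its end, in the units of the state.
- env.state(): the state, without advancing time (a new reading comes with each control period).
- vision.capture(name): name is "side" or "top"; returns the picture (400x640x3 uint8, blue, green, red); there is no depth.
- vision.calibration(name): a dict with "intrinsics" (3x3 intrinsics, pixels), "pose" (4x4, takes a point from camera to world coordinates). Camera axes: x right, y down, z forward; pixel columns grow to the right and rows downward; lengths in m; the calibration is good to about 2 mm. A picture is of the moment at which its call begins. calibration takes no time and is no camera call.
- order.job_done(): hands the job in; it is judged then, once.
The state is a dict: "time": time; "joint_positions": joint angles; "qvel": joint speeds; "effort": joint torques, N m; "ee_pos": TCP position; "tcp_rot": TCP orientation; "wrist_force": force on the tool from outside, world axes, zero at the start; "wrist_torque": the same for the moment, N m; "finger_gap": finger opening in m; "finger_force": force on a finger pad.
Only numpy, scipy, OpenCV 4.12 (cv2) and the standard library are available. Lean on these libraries where they do the work, as an engineer would, in place of code of your own. Each camera call takes 0.05 s, during which the arm holds its last target. There are 200 camera calls.

## Working session

There is one attempt and no reset: what is moved stays moved. The work goes in short steps, Python scripts to look and compute and a tool call to move; the robot and the scene stay as the last step left them, time stands still between calls to the robot, and variables do not carry over. Pictures are saved under pics/ and viewed, at most 10 in all, crops included, and the job is handed in when it is done.

Besides the shell and the picture viewer there is one more tool, called after "Call:" by a JSON object that holds its "api" and its "payload", one argument or row to a line. step_arm: Moves the arm, as the interface text tells. Its arguments: {"type":"object","properties":{"dp":{"type":"array"},"yaw":{"type":"array"},"grip":{"type":"number"},"force":{"type":"number"}},"required":["dp","yaw"]}

```bash
mkdir -p pics; ls; python3 - <<'E'
from cell import env,vision
import cv2,numpy as np
np.set_printoptions(precision=4,suppress=True)
for n in ("top","side"):
    cv2.imwrite(f"pics/{n}0.png",vision.capture(n)); c=vision.calibration(n); print(n,np.array(c["intrinsics"]),np.array(c["pose"]))
print(env.state())
E
```

```text
pics
top [[398.7189   0.     320.4202]
 [  0.     398.7189 202.0878]
 [  0.       0.       1.    ]] [[-0.0292 -0.9899  0.1389  0.3802]
 [-0.9996  0.0289 -0.0045  0.0002]
 [ 0.0004 -0.139  -0.9903  1.1046]
 [ 0.      0.      0.      1.    ]]
side [[458.5632   0.     321.3711]
 [  0.     458.5632 195.8611]
 [  0.       0.       1.    ]] [[ 0.7443 -0.4891  0.4547 -0.0856]
 [-0.6678 -0.551   0.5004 -0.6862]
 [ 0.0058 -0.6761 -0.7368  1.0528]
 [ 0.      0.      0.      1.    ]]
{'time': 0.1, 'joint_positions': array([ 1.4686,  0.3855,  0.0068, -0.0004, -1.194 , -0.2586]), 'qvel': array([-0.0021, -0.0033,  0.0045,  0.0025,  0.0016, -0.0003]), 'effort': array([ -0.0005, -39.332 ,  18.8928,   4.1979,  -0.0026,   0.    ]), 'ee_pos': array([0.2205, 0.5843, 0.2473]), 'tcp_rot': array([ 3.0886, -0.5636, -0.0004]), 'wrist_force': array([-0.448 ,  0.5717,  0.2772]), 'wrist_torque': array([0.0514, 0.0017, 0.0696]), 'finger_force': 0.0, 'finger_gap': 0.0854530434247433}
```

View pics/top0.png

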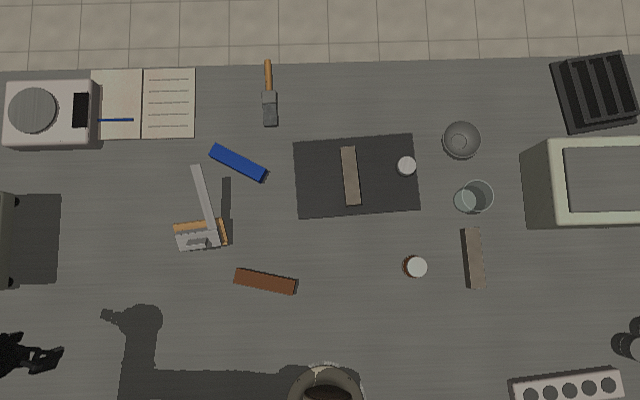

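View pics/side0.png

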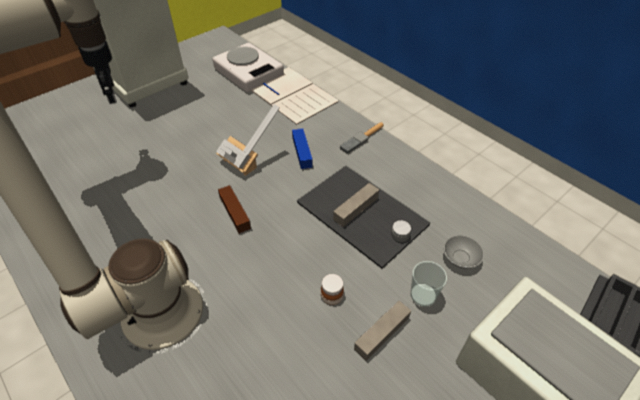

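```bash
python3 - <<'E'
import cv2,numpy as np
t=cv2.imread("pics/top0.png");s=cv2.imread("pics/side0.png")
def crop(im,x,y,w,h,k): return cv2.resize(im[y:y+h,x:x+w],None,fx=k,fy=k,interpolation=cv2.INTER_CUBIC)
a=crop(t,165,155,75,105,5);b=crop(s,205,95,80,105,5)
cv2.imwrite("pics/sq.png",np.hstack([a,b]))
a=crop(t,285,125,140,100,5)
cv2.imwrite("pics/pl.png",a)
E
```

```text
(no output)
```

View pics/sq.png

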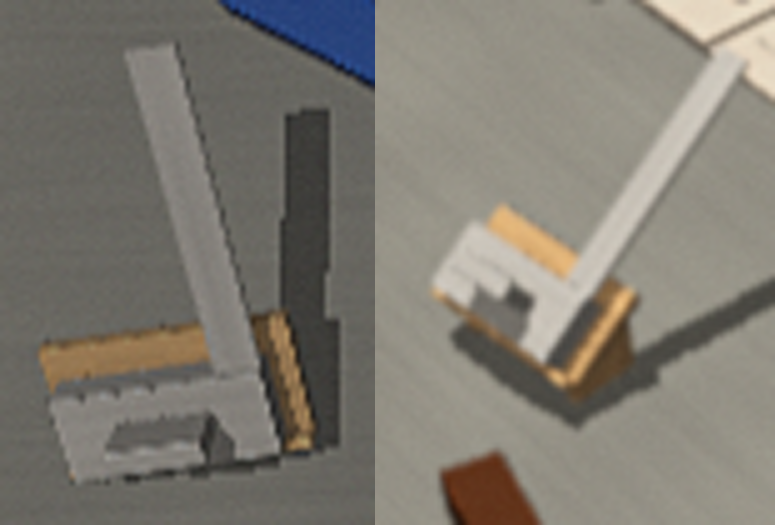

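View pics/pl.png

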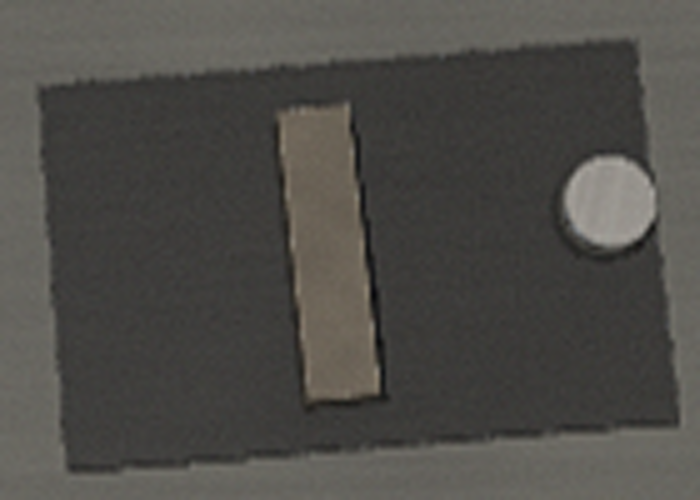

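Pictures: the top view shows the plate (293,142)–(420,209), with the grey prism on it at (350,175) and the tin at (406,166). The square is on the rest at (200,225). Look-alikes of the prism are blue (238,162), brown (265,281) and the grey spare (473,258). I choose the grey one on the plate. The square has only one candidate, at (200,225), and the crop confirms it.

```bash
cat > h.py <<'E'
import numpy as np
from cell import env,vision
from scipy.optimize import least_squares
from scipy.spatial.transform import Rotation as R
np.set_printoptions(precision=4,suppress=True)
C={n:vision.calibration(n) for n in("top","side")}
def proj(n,P):
    T=np.array(C[n]["pose"]);K=np.array(C[n]["intrinsics"])
    p=(np.atleast_2d(P)-T[:3,3])@T[:3,:3]@K.T
    return p[:,:2]/p[:,2:]
def fit(obs,pitch=None,z=None,p0=(.5,.2,.05,0,0),flags=""):
    """obs: list (view, local pt m, pixel); returns x,y,z,yaw,pitch (pitch>0: +x end up)"""
    def pose(q):
        q=np.array(q); 
        if z is not None:q[2]=z
        if pitch is not None:q[4]=pitch
        return q
    def r(q):
        q=pose(q);M=R.from_euler('ZY',[q[3],-q[4]]).as_matrix()
        return np.concatenate([proj(n,M@np.array(l)+q[:3])[0]-u for n,l,u in obs])
    s=least_squares(r,p0,x_scale=[.01,.01,.01,.05,.05]); return pose(s.x),s.fun.reshape(-1,2)
E
python3 - <<'E'
from h import *
def o(n,off,L): return [(n,np.array(l)/1e3,np.array(u)*.2+off) for l,u in L]
st=o("top",(165-.4,155-.4),[((205,-55,18),(175,43)),((205,-31,18),(127,52)),((-25,-55,22),(280,452)),((-25,55,22),(75,480)),((25,55,22),(52,402)),((25,-55,22),(252,370))])
ss=o("side",(205-.4,95-.4),[((205,-55,18),(370,62)),((205,-31,18),(338,48)),((-25,-55,22),(168,362)),((-25,55,22),(58,288)),((25,55,22),(103,222))])
for nm,ob in(("both",st+ss),("top",st),("side",ss)):
    for p in (None,.6):
        q,f=fit(ob,pitch=p); print("sq",nm,q,np.abs(f).max()); 
    M=R.from_euler('ZY',[q[3],-q[4]]).as_matrix(); print("grip",M@[0,0,.042]+q[:3])
pt=o("top",(285-.4,125-.4),[((110,170,12),(38,88)),((110,-170,12),(637,40)),((-110,-170,12),(680,426)),((-110,170,12),(67,472))])
ps=[("side",np.array(l)/1e3,np.array(u)) for l,u in[((110,170,12),(347,168)),((110,-170,12),(429,223)),((-110,-170,12),(384,265)),((-110,170,12),(298,202))]]
for ob in(pt+ps,pt,ps):
    q,f=fit(ob,pitch=0,z=0);print("plate",q[[0,1,3]],np.abs(f).max())
rt=o("top",(285-.4,125-.4),[((80,20,40),(278,113)),((80,-20,40),(350,103)),((-80,-20,40),(381,393)),((-80,20,40),(305,403))])
q,f=fit(rt,pitch=0,z=.012);print("prism",q[[0,1,3]],np.abs(f).max())
q,f=fit(rt,pitch=0);print("prism",q[:4],np.abs(f).max())
E
```

```text
sq both [0.4492 0.3205 0.041  0.107  0.6165] 1.5973344781140781
sq both [0.4484 0.3204 0.0414 0.112  0.6   ] 1.8362527127179078
grip [0.4248 0.3177 0.076 ]
sq top [0.4492 0.3294 0.0109 0.124  0.5201] 0.8128057919627167
sq top [0.4497 0.3221 0.0349 0.1076 0.6   ] 1.37034142082058
grip [0.4261 0.3195 0.0696]
sq side [0.4561 0.334  0.0286 0.1095 0.6264] 0.6122212164582947
sq side [0.4569 0.3364 0.0266 0.1299 0.6   ] 0.8244052011724534
grip [0.4334 0.3333 0.0613]
plate [ 0.6067 -0.1072  0.0546] 2.6014737204368146
plate [ 0.606  -0.1056  0.0497] 0.2507784825609747
plate [ 0.607  -0.1091  0.0614] 2.3924846298098714
prism [ 0.5994 -0.087   0.061 ] 0.3934429937764321
prism [ 0.5996 -0.0871  0.0108  0.0611] 0.36134050339259716
```

```bash
cat >> h.py <<'E'
import cv2
def ray(n,u):
    T=np.array(C[n]["pose"]);K=np.array(C[n]["intrinsics"]); d=T[:3,:3]@np.linalg.solve(K,[u[0],u[1],1]); return T[:3,3],d
def onz(n,u,z):
    c,d=ray(n,u); return c+d*(z-c[2])/d[2]
def tri(ut,us):
    (a,d),(b,e)=ray("top",ut),ray("side",us)
    s=np.linalg.lstsq(np.c_[d,-e],b-a,rcond=None)[0]; p,q=a+s[0]*d,b+s[1]*e
    return (p+q)/2,np.linalg.norm(p-q)
def edge(im,n,A,B,z,k=25):
    """subpixel edge line near pixel segment A-B; returns two world end points at height z"""
    g=cv2.GaussianBlur(cv2.cvtColor(im,cv2.COLOR_BGR2GRAY),(0,0),.7).astype(np.float32)
    A,B=np.array(A,float),np.array(B,float);t=(B-A)/np.linalg.norm(B-A);m=np.array([-t[1],t[0]]);s=np.arange(-3.5,3.51,.25);P=[]
    for f in np.linspace(.06,.94,k):
        c=A+f*(B-A);pp=(c+s[:,None]*m).astype(np.float32)
        v=cv2.remap(g,pp[None,:,0],pp[None,:,1],cv2.INTER_LINEAR)[0];d=np.abs(np.gradient(v));d[d<d.max()*.5]=0
        P.append(c+m*(d@s)/d.sum())
    P=np.array(P,np.float32);l=cv2.fitLine(P,cv2.DIST_HUBER,0,.01,.01).ravel()
    o=l[2:];e=[o+l[:2]*((X-o)@l[:2]) for X in(A,B)]
    return [onz(n,x,z) for x in e]
E
python3 - <<'E'
from h import *
t=cv2.imread("pics/top0.png");s=cv2.imread("pics/side0.png")
T=lambda u:np.array(u)*.2+(164.6,154.6); S=lambda u:np.array(u)*.2+(204.6,94.6)
for nm,a,b in[("tipO",(175,43),(370,62)),("tipI",(127,52),(338,48)),("rearR",(280,452),(168,362)),("rearL",(75,480),(58,288)),("frontL",(52,402),(103,222))]:print(nm,*tri(T(a),S(b)))
Q=lambda u:np.array(u)*.2+(284.6,124.6)
def pr(nm,e):
    d=e[1]-e[0];print(nm,e[0][:2],e[1][:2],"dir",np.arctan2(d[1],d[0]))
c=[Q(u) for u in[(38,88),(637,40),(680,426),(67,472)]]
for i,nm in enumerate(["back","right","front","left"]): pr("plate "+nm,edge(t,"top",c[i],c[(i+1)%4],.012))
pr("plate front side",edge(s,"side",(298,202),(384,265),.012)); pr("plate left side",edge(s,"side",(347,168),(298,202),.012))
c=[Q(u) for u in[(278,113),(350,103),(381,393),(305,403)]]
for i,nm in enumerate(["back","right","front","left"]): pr("prism "+nm,edge(t,"top",c[i],c[(i+1)%4],.052))
j=proj("top",[[.43,.32,.07]]);print(j)
for nm,u in [("jar",(416,267)),("brown",(265,281)),("blue",(238,162))]:print(nm,onz("top",u,.04))
k=7
def crop(im,x,y,w,h): return cv2.resize(im[y:y+h,x:x+w],None,fx=k,fy=k,interpolation=cv2.INTER_CUBIC)
cv2.imwrite("pics/rib.png",np.hstack([crop(t,170,215,65,40),crop(s,215,130,45,40)]))
E
```

```text
tipO [0.6113 0.2826 0.1746] 0.003551767178727459
tipI [0.6061 0.3062 0.1751] 0.006745834204155817
rearR [0.4215 0.2622 0.0476] 0.0010136607115260375
rearL [0.4102 0.3715 0.0432] 0.0009710626261336281
frontL [0.4502 0.3719 0.0766] 0.0009070809943173108
plate back [0.7085 0.0701] [ 0.7261 -0.2702] dir -1.519188716713144
plate right [ 0.7248 -0.2692] [ 0.5039 -0.2803] dir -3.0914569131172995
plate front [ 0.505  -0.2805] [0.4869 0.0582] dir 1.6241128585893425
plate left [0.4883 0.0592] [0.7067 0.0704] dir 0.05138105048480775
plate front side [0.48   0.0466] [ 0.5025 -0.2835] dir -1.5026314876895566
plate left side [0.7056 0.0691] [0.4888 0.0586] dir -3.093377298191354
prism back [ 0.6795 -0.0627] [ 0.6801 -0.102 ] dir -1.5541716504003176
prism right [ 0.6813 -0.1008] [ 0.5217 -0.1118] dir -3.0725544075403186
prism front [ 0.5219 -0.112 ] [ 0.519  -0.0712] dir 1.643009004766535
prism left [ 0.5177 -0.0729] [ 0.6769 -0.0621] dir 0.0677983084242311
[[195.9598 242.2518]]
jar [ 0.3495 -0.2514  0.04  ]
brown [0.3249 0.1468 0.04  ]
blue [0.6468 0.2175 0.04  ]
```

View pics/rib.png

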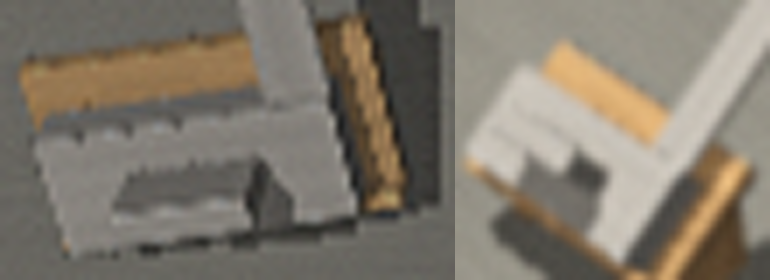

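The crop confirms the choice. The rib lies at top ≈(195,243), and the triangulated heights agree with a 0.6 pitch and z0 ≈ 42 mm, so the grip point is at (0.425, 0.318, 0.077).

```bash
cat >> h.py <<'E'
def go(tgts, ref=None):
    """world targets (x,y,z,heading of closing line) -> dp,yaw from current pose (or ref rotvec/pos)"""
    s=env.state();p,r=(s["ee_pos"],s["tcp_rot"]) if ref is None else ref
    M=R.from_rotvec(r).as_matrix();h0=np.arctan2(M[1,1],M[0,1])
    for t in tgts:
        d=(h0-t[3]+np.pi/2)%np.pi-np.pi/2
        print("dp",np.round(M.T@(np.array(t[:3])-p),4),"yaw",round(d,4))
    print("t",s["time"],"pos",p,"head",h0,"F",s["wrist_force"],"gap",s["finger_gap"],"ff",s["finger_force"])
E
python3 - <<'E'
from h import *
go([(.423,.3175,.15,.107),(.423,.3175,.092,.107)])
E
```

```text
dp [0.2837 0.1779 0.0977] yaw 1.1028
dp [0.2837 0.1778 0.1557] yaw 1.1028
t 0.1 pos [0.2205 0.5843 0.2473] head -1.9317471511014248 F [-0.448   0.5717  0.2772] gap 0.0854530434247433 ff 0.0
```

Call:
{"api": "step_arm", "payload": {
  "dp": [
    [0.047,0.03,0.012],
    [0.094,0.059,0.024],
    [0.142,0.089,0.036],
    [0.189,0.119,0.05],
    [0.236,0.148,0.07],
    [0.27,0.17,0.09],
    [0.2837,0.1779,0.0977],
    [0.2837,0.1779,0.0977],
    [0.2837,0.1779,0.0977]
  ],
  "yaw": [0.17,0.34,0.51,0.68,0.85,1.0,1.1028,1.1028,1.1028],
  "grip": 0.0854
}}

```text
time: 1.23
ee_pos: [0.4232, 0.3188, 0.1509]
tcp_rot: [-2.339, 2.096, -0.0]
wrist_force: [-1.0, -0.1, 0.6]
finger_gap: 0.0855
finger_force: 0.0
```

```bash
python3 - <<'E'
from h import *
go([(.423,.3175,.092,.107)])
t=vision.capture("top");s=vision.capture("side")
k=5
def crop(im,x,y,w,h): return cv2.resize(im[y:y+h,x:x+w],None,fx=k,fy=k,interpolation=cv2.INTER_CUBIC)
cv2.imwrite("pics/ab.png",np.hstack([crop(t,160,180,80,80),crop(s,205,90,75,80)]))
E
```

```text
dp [0.0013 0.0004 0.0589] yaw 0.0022
t 1.225 pos [0.4232 0.3188 0.1509] head -3.0324191501754143 F [-0.9724 -0.1358  0.5515] gap 0.08550401094091493 ff 0.0
```

View pics/ab.png

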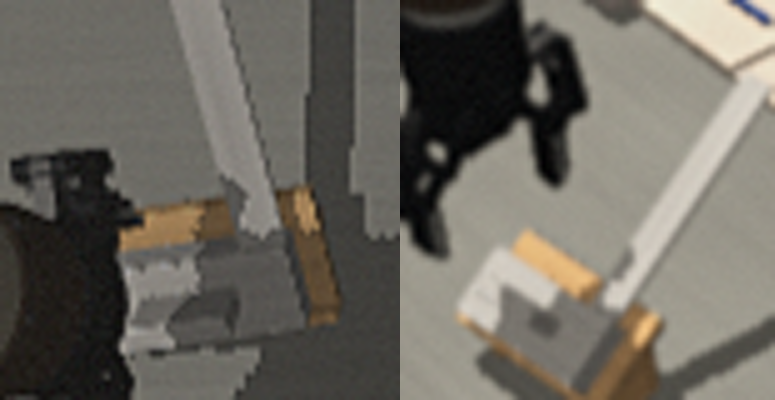

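The fingers stand above the rib with the square undisturbed. Side-view fingertips are at (236,127) and (212,141), so I check those against a projection.

```bash
python3 - <<'E'
from h import *
for s in(.05,-.05):
    P=[.4232+s*.994,.3188+s*.107,.146]; print(proj("side",P),proj("top",P))
E
```

```text
[[236.4771 126.229 ]] [[184.7513 223.1924]]
[[211.1036 141.8266]] [[188.506  264.7972]]
```

Call:
{"api": "step_arm", "payload": {
  "dp": [
    [0.001,0,0.02],
    [0.0015,0,0.04],
    [0.0015,0,0.055],
    [0.0015,0,0.055]
  ],
  "yaw": [0,0,0,0]
}}

```text
time: 1.82
ee_pos: [0.4228, 0.3166, 0.0948]
tcp_rot: [2.337, -2.097, 0.0]
wrist_force: [-0.1, 0.5, 1.1]
finger_gap: 0.0853
finger_force: 0.0
```

Call:
{"api": "step_arm", "payload": {
  "dp": [
    [0,0,0.004],
    [0,0,0.004],
    [0,0,0.004],
    [0,0,0.004],
    [0,0,0.004],
    [0,0,0.004]
  ],
  "yaw": [0,0,0,0,0,0],
  "grip": 0.0,
  "force": 20
}}

```text
time: 2.58
ee_pos: [0.4227, 0.3166, 0.0922]
tcp_rot: [2.337, -2.099, -0.001]
wrist_force: [-4.4, 1.0, 3.6]
finger_gap: 0.0215
finger_force: 17.8
```

Call:
{"api": "step_arm", "payload": {
  "dp": [
    [0,0,-0.003],
    [0,0,-0.006],
    [0,0,-0.01],
    [0,0,-0.014],
    [0,0,-0.018],
    [0,0,-0.018]
  ],
  "yaw": [0,0,0,0,0,0],
  "force": 40
}}

```text
time: 3.32
ee_pos: [0.4226, 0.316, 0.1089]
tcp_rot: [2.335, -2.098, -0.001]
wrist_force: [0.3, -0.4, -3.1]
finger_gap: 0.0132
finger_force: 37.6
```

Call:
{"api": "step_arm", "payload": {
  "dp": [
    [0,0,-0.02],
    [0,0,-0.04],
    [0,0,-0.06],
    [0,0,-0.06]
  ],
  "yaw": [0,0,0,0],
  "force": 80
}}

```text
time: 3.82
ee_pos: [0.4235, 0.317, 0.1702]
tcp_rot: [-2.336, 2.098, 0.001]
wrist_force: [-0.1, -0.4, -3.4]
finger_gap: 0.0116
finger_force: 77.7
```

```bash
python3 - <<'E'
from h import *
go([])
t=vision.capture("top");s=vision.capture("side")
k=4
def crop(im,x,y,w,h): return cv2.resize(im[y:y+h,x:x+w],None,fx=k,fy=k,interpolation=cv2.INTER_CUBIC)
cv2.imwrite("pics/lift.png",np.hstack([crop(t,150,150,95,110),crop(s,195,80,95,110)]))
E
```

```text
t 3.825 pos [0.4235 0.317  0.1702] head -3.03448956858494 F [-0.1156 -0.4453 -3.4171] gap 0.011551253693004413 ff 77.71321250125766
```

View pics/lift.png

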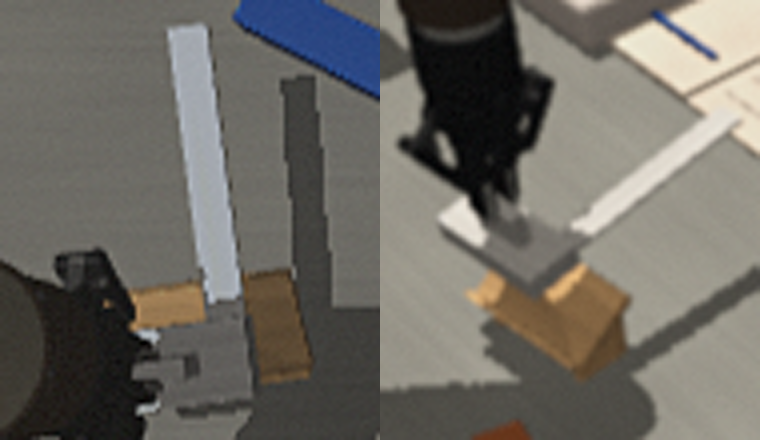

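The square hangs roughly level in the gripper: top blade tip at (201,157), side blade tip at (285,110). Next I fit its pose.

```bash
python3 - <<'E'
from h import *
def o(n,off,L): return [(n,np.array(l)/1e3,np.array(u)/4-.375+off) for l,u in L]
a=o("top",(150,150),[((205,-55,18),(207,25)),((205,-31,18),(169,29)),((25,-55,18),(241,300)),((25,-31,18),(205,302)),((-25,-55,22),(251,408))])
b=o("side",(195,80),[((205,-55,18),(363,121)),((205,-31,18),(331,106)),((25,-55,18),(210,238))])
q,f=fit(a+b,p0=(.44,.31,.13,.1,0));print(q);print(f)
M=R.from_euler('ZY',[q[3],-q[4]]).as_matrix();print("grip",M@[0,0,.042]+q[:3])
go([])
E
```

```text
[0.4308 0.315  0.1209 0.1364 0.0318]
[[-0.7784 -0.8254]
 [-0.9363 -0.2658]
 [ 0.6076  2.3762]
 [-0.2344  3.5081]
 [ 0.4872 -4.1238]
 [ 0.3728  0.01  ]
 [ 3.0122  0.8331]
 [-1.8355 -0.4162]]
grip [0.4294 0.3148 0.1629]
t 3.925 pos [0.4226 0.316  0.1684] head -3.0349708122665073 F [-0.3715 -0.0301 -4.1931] gap 0.010990054104051841 ff 77.69838208565488
```

```bash
python3 - <<'E'
from h import *
go([(.444,.137,.169,.0515),(.444,.137,.07,.0515)])
E
```

```text
dp [ 0.1803 -0.0022 -0.0004] yaw 0.0551
dp [ 0.1802 -0.0024  0.0986] yaw 0.0551
t 3.925 pos [0.4226 0.316  0.1684] head -3.0349708122665073 F [-0.3715 -0.0301 -4.1931] gap 0.010990054104051841 ff 77.69838208565488
```

Call:
{"api": "step_arm", "payload": {
  "dp": [
    [0.03,0,0],
    [0.065,0,0],
    [0.1,-0.001,0],
    [0.135,-0.002,0],
    [0.165,-0.002,0],
    [0.18,-0.002,0.02],
    [0.18,-0.002,0.05],
    [0.18,-0.002,0.08],
    [0.18,-0.002,0.095],
    [0.18,-0.002,0.1],
    [0.18,-0.002,0.1]
  ],
  "yaw": [0,0.02,0.03,0.045,0.055,0.055,0.055,0.055,0.055,0.055,0.055]
}}

```text
time: 5.3
ee_pos: [0.4444, 0.1377, 0.0692]
tcp_rot: [2.278, -2.162, -0.0]
wrist_force: [0.6, -0.2, -3.9]
finger_gap: 0.0118
finger_force: 77.6
```

Not on the bench yet, so I lower further in small steps.

Call:
{"api": "step_arm", "payload": {
  "dp": [
    [0,0,0.003],
    [0,0,0.006],
    [0,0,0.009],
    [0,0,0.011],
    [0,0,0.011]
  ],
  "yaw": [0,0,0,0,0]
}}

```text
time: 5.92
ee_pos: [0.4467, 0.1387, 0.0609]
tcp_rot: [-2.278, 2.158, -0.003]
wrist_force: [-0.7, -0.8, 10.6]
finger_gap: 0.0114
finger_force: 79.7
```

Call:
{"api": "step_arm", "payload": {
  "dp": [
    [0,0,-0.002],
    [0,0,-0.002],
    [0,0,-0.002],
    [0,0,0.003],
    [0,0,0.01],
    [0,0,0.015],
    [0,0,0.015]
  ],
  "yaw": [0,0,0,0,0,0,0],
  "grip": 0.05
}}

```text
time: 6.8
ee_pos: [0.4443, 0.1376, 0.0429]
tcp_rot: [2.277, -2.162, -0.0]
wrist_force: [0.0, 0.1, -0.3]
finger_gap: 0.0499
finger_force: 0.0
```

Call:
{"api": "step_arm", "payload": {
  "dp": [
    [0,0,0],
    [0,0,0],
    [0,0,0],
    [0,0,0],
    [0,0,0]
  ],
  "yaw": [0,0,0,0,0],
  "grip": 0.0,
  "force": 60
}}

```text
time: 7.42
ee_pos: [0.4456, 0.1385, 0.0443]
tcp_rot: [-2.277, 2.16, -0.001]
wrist_force: [1.7, -0.5, 5.7]
finger_gap: 0.013
finger_force: 60.0
```

```bash
python3 - <<'E'
from h import *
go([])
t=vision.capture("top");s=vision.capture("side")
cv2.imwrite("pics/t1.png",t);cv2.imwrite("pics/s1.png",s)
k=4
def crop(im,x,y,w,h): return cv2.resize(im[y:y+h,x:x+w],None,fx=k,fy=k,interpolation=cv2.INTER_CUBIC)
cv2.imwrite("pics/set.png",np.hstack([crop(t,210,150,95,110),crop(s,215,110,95,110)]))
E
```

```text
t 7.425 pos [0.4456 0.1385 0.0443] head -3.0888183471259865 F [ 1.6575 -0.491   5.6999] gap 0.012976762131676468 ff 60.00136077404022
```

View pics/set.png

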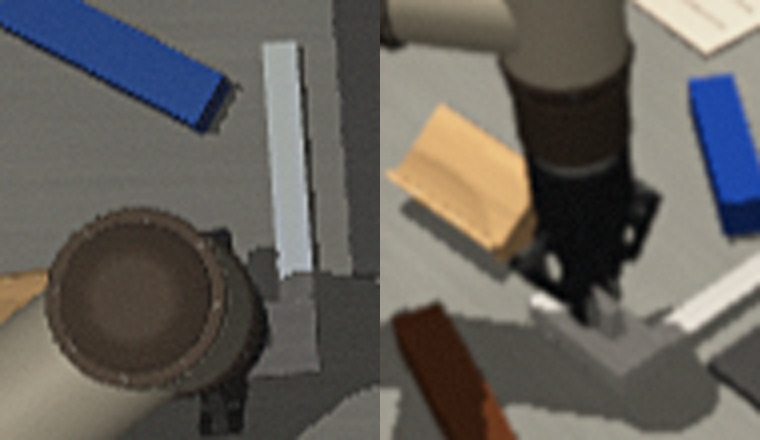

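The square stands on the bench beside the plate, and the blade's outer edge runs from (284.5,160.5) to (288,217) in the top view. I measure it relative to the plate.

```bash
python3 - <<'E'
from h import *
t=cv2.imread("pics/t1.png")
def pr(nm,e):
    d=e[1]-e[0];print(nm,e[0][:2],e[1][:2],"dir",np.arctan2(d[1],d[0]))
for nm,a,b in(("out",(287.2,208),(284.3,161)),("in",(279,208),(276,163))):pr(nm,edge(t,"top",a,b,.018))
tip=np.array([[263,46],[297,42]])/4-.375+[210,150];print("tip",[onz("top",u,.018)[:2] for u in tip])
c=np.array([[318,372]])/4-.375+[210,150];print("rear right",onz("top",c[0],.022)[:2])
# expected from TCP pose
h=np.arctan2(0,1)+.0528
for l in((.205,-.055),(.205,-.031),(-.025,-.055)):print("exp",np.array([.4446,.138])+R.from_euler('z',h).as_matrix()[:2,:2]@l)
go([])
E
```

```text
out [0.5189 0.0878] [0.6513 0.0949] dir 0.053521579838348196
in [0.5195 0.1115] [0.6463 0.1181] dir 0.05181419690056622
tip [array([0.6518, 0.1177]), array([0.6539, 0.0939])]
rear right [0.424  0.0831]
exp [0.6522 0.0939]
exp [0.651  0.1179]
exp [0.4225 0.0818]
t 7.525 pos [0.4456 0.1385 0.0443] head -3.088843022025441 F [1.3693 0.8889 5.7746] gap 0.013164764432034126 ff 60.04053711891174
```

Call:
{"api": "step_arm", "payload": {
  "dp": [
    [0,0,-0.001],
    [0.01,0,-0.001],
    [0.025,0,-0.001],
    [0.04,0,-0.001],
    [0.055,0,-0.001],
    [0.07,0,-0.001],
    [0.085,0,-0.001],
    [0.1,0,-0.001],
    [0.115,0,-0.001],
    [0.125,0,-0.001],
    [0.13,0,-0.001],
    [0.13,0,-0.001]
  ],
  "yaw": [0,0,0,0,0,0,0,0,0,0,0,0]
}}

```text
time: 9.02
ee_pos: [0.4513, 0.0078, 0.0445]
tcp_rot: [2.278, -2.163, -0.0]
wrist_force: [-0.6, -0.3, -3.3]
finger_gap: 0.0127
finger_force: 58.7
```

```bash
python3 - <<'E'
from h import *
t=vision.capture("top");cv2.imwrite("pics/t2.png",t);cv2.imwrite("pics/s2.png",vision.capture("side"))
s=env.state();h=.0528
p=s["ee_pos"][:2];q=lambda l:np.r_[p+R.from_euler('z',h).as_matrix()[:2,:2]@l,.018]
a,b=[proj("top",q(np.array(l)))[0] for l in((.08,-.055),(.2,-.055))];print(a,b)
e=edge(t,"top",a,b,.018);print(e,"dir",np.arctan2(*(e[1]-e[0])[[1,0]]))
cc=R.from_euler('z',.0515).as_matrix()[:2,:2];C0=np.array([.6065,-.105])
print("edge in plate",[(x[:2]-C0)@cc for x in e],"tcp",(p-C0)@cc)
go([])
E
```

```text
[334.1057 201.1052] [330.3839 158.7399]
[array([ 0.5343, -0.043 ,  0.018 ]), array([ 0.6541, -0.0365,  0.018 ])] dir 0.05367982614603554
edge in plate [array([-0.0689,  0.0657]), array([0.0511, 0.0659])] tcp [-0.149   0.1211]
t 9.125 pos [0.4515 0.0083 0.0446] head -3.089073324095626 F [ 0.1128 -0.5034 -4.8324] gap 0.012928144332688057 ff 58.70263874530792
```

Call:
{"api": "step_arm", "payload": {
  "dp": [
    [0,-0.003,0.0005],
    [0,-0.006,0.0005],
    [0,-0.009,0.0005],
    [0,-0.011,0.0005],
    [0,-0.011,0.0005]
  ],
  "yaw": [0,0,0,0,0]
}}

```text
time: 9.75
ee_pos: [0.4619, 0.0087, 0.0443]
tcp_rot: [2.278, -2.162, -0.001]
wrist_force: [-5.1, 1.3, 4.0]
finger_gap: 0.0127
finger_force: 60.0
```

Call:
{"api": "step_arm", "payload": {
  "dp": [
    [0,-0.001,0],
    [0,-0.002,0],
    [0,-0.002,0]
  ],
  "yaw": [0,0,0]
}}

```text
time: 10.12
ee_pos: [0.463, 0.0085, 0.0444]
tcp_rot: [2.277, -2.161, -0.003]
wrist_force: [-7.0, 0.9, 7.0]
finger_gap: 0.013
finger_force: 60.4
```

Call:
{"api": "step_arm", "payload": {
  "dp": [
    [0,0,-0.001],
    [0,0,-0.001]
  ],
  "yaw": [0,0]
}}

```text
time: 10.38
ee_pos: [0.4651, 0.009, 0.045]
tcp_rot: [-2.278, 2.162, -0.001]
wrist_force: [-0.4, 0.2, -3.8]
finger_gap: 0.013
finger_force: 58.8
```

Call:
{"api": "step_arm", "payload": {
  "dp": [
    [0,-0.0005,0],
    [0,-0.001,0],
    [0,-0.001,0]
  ],
  "yaw": [0,0,0]
}}

```text
time: 10.75
ee_pos: [0.4651, 0.0087, 0.0449]
tcp_rot: [2.278, -2.162, -0.001]
wrist_force: [0.1, -0.1, -3.4]
finger_gap: 0.0129
finger_force: 58.8
```

```bash
python3 - <<'E'
from h import *
go([]);print(env.state()["wrist_torque"])
t=vision.capture("top");s=vision.capture("side");cv2.imwrite("pics/t3.png",t)
p=env.state()["ee_pos"][:2];q=lambda l:np.r_[p+R.from_euler('z',.0528).as_matrix()[:2,:2]@l,.018]
a,b=[proj("top",q(np.array(l)))[0] for l in((.08,-.055),(.2,-.055))]
e=edge(t,"top",a,b,.018);cc=R.from_euler('z',.0515).as_matrix()[:2,:2];C0=np.array([.6065,-.105])
print("dir",np.arctan2(*(e[1]-e[0])[[1,0]]),"edge in plate",[(x[:2]-C0)@cc for x in e],"tcp",(p-C0)@cc)
k=5
def crop(im,x,y,w,h): return cv2.resize(im[y:y+h,x:x+w],None,fx=k,fy=k,interpolation=cv2.INTER_CUBIC)
cv2.imwrite("pics/pr.png",np.hstack([crop(t,275,150,85,100),crop(s,265,150,75,100)]))
E
```

```text
t 10.75 pos [0.4651 0.0087 0.0449] head -3.0895255990514596 F [ 0.1086 -0.1032 -3.4022] gap 0.012928978595037523 ff 58.7755286693573
[0.1657 0.4283 0.0132]
dir 0.05279009899205372 edge in plate [array([-0.0553,  0.066 ]), array([0.0647, 0.0661])] tcp [-0.1354  0.1208]
```

View pics/pr.png

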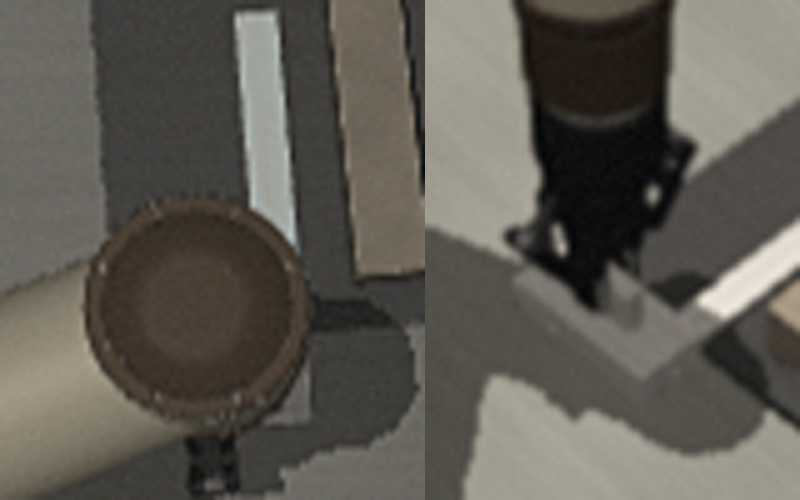

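Call:
{"api": "step_arm", "payload": {
  "dp": [
    [0,-0.0005,0],
    [0,-0.001,0],
    [0,-0.001,0]
  ],
  "yaw": [0,0,0]
}}

```text
time: 11.22
ee_pos: [0.4652, 0.0086, 0.0449]
tcp_rot: [2.277, -2.162, -0.002]
wrist_force: [-4.8, 1.8, -2.1]
finger_gap: 0.0128
finger_force: 59.0
```

Call:
{"api": "step_arm", "payload": {
  "dp": [
    [0,-0.0005,0],
    [0,-0.001,0],
    [0,-0.001,0]
  ],
  "yaw": [0,0,0]
}}

```text
time: 11.6
ee_pos: [0.4653, 0.0084, 0.0447]
tcp_rot: [2.275, -2.161, -0.004]
wrist_force: [-5.9, 1.6, -0.3]
finger_gap: 0.0125
finger_force: 59.2
```

Call:
{"api": "step_arm", "payload": {
  "dp": [
    [0,-0.0005,0],
    [0,-0.001,0],
    [0,-0.001,0]
  ],
  "yaw": [0,0,0]
}}

```text
time: 11.98
ee_pos: [0.4655, 0.0083, 0.0446]
tcp_rot: [2.274, -2.16, -0.006]
wrist_force: [-7.8, 2.3, -0.0]
finger_gap: 0.0133
finger_force: 59.3
```

Call:
{"api": "step_arm", "payload": {
  "dp": [
    [0,-0.0005,0],
    [0,-0.001,0],
    [0,-0.001,0]
  ],
  "yaw": [0,0,0]
}}

```text
time: 12.35
ee_pos: [0.4655, 0.0082, 0.0446]
tcp_rot: [2.272, -2.159, -0.007]
wrist_force: [-9.9, 3.9, 2.2]
finger_gap: 0.0126
finger_force: 59.7
```

```bash
python3 - <<'E'
from h import *
go([]);print(env.state()["wrist_torque"])
E
```

```text
t 12.35 pos [0.4655 0.0082 0.0446] head -3.0905832982470915 F [-9.8694  3.8793  2.2243] gap 0.012576104565270432 ff 59.727081656455994
[1.1339 3.0348 0.0921]
```

Call:
{"api": "step_arm", "payload": {
  "dp": [
    [0,-0.0005,0],
    [0,-0.0005,0],
    [0,-0.0005,0],
    [0,-0.0005,0]
  ],
  "yaw": [0,0,0,0]
}}

```text
time: 12.85
ee_pos: [0.4655, 0.0082, 0.0446]
tcp_rot: [2.272, -2.159, -0.008]
wrist_force: [-11.9, 4.6, 3.9]
finger_gap: 0.0128
finger_force: 59.9
```

```bash
python3 - <<'E'
from h import *
go([]);print(env.state()["wrist_torque"],env.state()["tcp_rot"])
t=vision.capture("top");cv2.imwrite("pics/t4.png",t)
p=env.state()["ee_pos"][:2];q=lambda l:np.r_[p+R.from_euler('z',.0528).as_matrix()[:2,:2]@l,.018]
a,b=[proj("top",q(np.array(l)))[0] for l in((.08,-.055),(.2,-.055))]
e=edge(t,"top",a,b,.018);cc=R.from_euler('z',.0515).as_matrix()[:2,:2];C0=np.array([.6065,-.105])
print("dir",np.arctan2(*(e[1]-e[0])[[1,0]]),"edge in plate",[(x[:2]-C0)@cc for x in e],"tcp",(p-C0)@cc)
E
```

```text
t 12.85 pos [0.4655 0.0082 0.0446] head -3.090740959957438 F [-11.9109   4.5723   3.9459] gap 0.01280993013343724 ff 59.886488914489746
[1.3169 3.3661 0.0624] [ 2.2717 -2.159  -0.0082]
dir 0.052882832671783966 edge in plate [array([-0.0549,  0.0656]), array([0.0651, 0.0657])] tcp [-0.135   0.1203]
```

Call:
{"api": "step_arm", "payload": {
  "dp": [
    [0,0.002,0],
    [0,0.003,-0.0005],
    [0.003,0.003,-0.0005],
    [0.007,0.003,-0.0005],
    [0.011,0.003,-0.0005],
    [0.015,0.003,-0.0005],
    [0.018,0.003,-0.0005],
    [0.018,0.003,-0.0005]
  ],
  "yaw": [0,0,0,0,0,0,0,0]
}}

```text
time: 13.9
ee_pos: [0.4663, -0.0095, 0.0451]
tcp_rot: [2.276, -2.162, -0.003]
wrist_force: [-5.5, 1.6, -2.6]
finger_gap: 0.013
finger_force: 58.8
```

```bash
cat >> h.py <<'E'
def look(fn):
    go([]);S=env.state();print("tau",S["wrist_torque"],"rot",S["tcp_rot"])
    t=vision.capture("top");cv2.imwrite(fn,t)
    p=S["ee_pos"][:2];q=lambda l:np.r_[p+R.from_euler('z',.0528).as_matrix()[:2,:2]@l,.018]
    cc=R.from_euler('z',.0515).as_matrix()[:2,:2];C0=np.array([.6065,-.105])
    # outer blade edge is seen against plate or prism side; inner edge as a check
    for nm,o in(("inner",-.031),("outer",-.055)):
        a,b=[proj("top",q(np.array(l)))[0] for l in((.08,o),(.2,o))]
        e=edge(t,"top",a,b,.018)
        print(nm,"dir",np.arctan2(*(e[1]-e[0])[[1,0]]),[(x[:2]-C0)@cc for x in e])
    print("tcp in plate",(p-C0)@cc); return t
E
python3 - <<'E'
from h import *
t=look("pics/t5.png")
c=[np.array(u)*.2+(284.6,124.6) for u in[(350,103),(381,393)]]
e=edge(t,"top",*c,.052);cc=R.from_euler('z',.0515).as_matrix()[:2,:2];C0=np.array([.6065,-.105])
print("prism right",[(x[:2]-C0)@cc for x in e])
E
```

```text
t 13.9 pos [ 0.4663 -0.0095  0.0451] head -3.090231430723638 F [-5.4532  1.6328 -2.6349] gap 0.013035014237789532 ff 58.82758677005768
tau [0.4262 1.7952 0.0158] rot [ 2.2757 -2.1617 -0.0033]
inner dir 0.05421848216335187 [array([-0.0551,  0.0714]), array([0.0649, 0.0718])]
outer dir 0.046683595944335944 [array([-0.055 ,  0.0482]), array([0.065 , 0.0476])]
tcp in plate [-0.1351  0.1026]
prism right [array([0.0749, 0.0005]), array([-0.085 , -0.0025])]
```

Call:
{"api": "step_arm", "payload": {
  "dp": [
    [0.001,0,0],
    [0.003,0,0],
    [0.005,0,0],
    [0.006,0,0],
    [0.006,0,0]
  ],
  "yaw": [0,0,0,0,0]
}}

```text
time: 14.58
ee_pos: [0.4666, -0.0153, 0.0451]
tcp_rot: [2.276, -2.162, -0.004]
wrist_force: [-6.3, 2.4, -4.5]
finger_gap: 0.0129
finger_force: 58.8
```

Call:
{"api": "step_arm", "payload": {
  "dp": [
    [0.001,0,0],
    [0.002,0,0],
    [0.0025,0,0],
    [0.0025,0,0]
  ],
  "yaw": [0,0,0,0]
}}

```text
time: 15.08
ee_pos: [0.4667, -0.0177, 0.0451]
tcp_rot: [2.276, -2.162, -0.004]
wrist_force: [-6.6, 2.8, -3.6]
finger_gap: 0.013
finger_force: 58.9
```

```bash
cat >> h.py <<'E'
def prism(t,sh=0):
    c=[np.array(u)*.2+(284.6+sh,124.6) for u in[(350,103),(381,393)]]
    e=edge(t,"top",*c,.052);cc=R.from_euler('z',.0515).as_matrix()[:2,:2];C0=np.array([.6065,-.105])
    print("prism right",[(x[:2]-C0)@cc for x in e],"dir",np.arctan2(*(e[0]-e[1])[[1,0]]))
E
python3 - <<'E'
from h import *
prism(look("pics/t6.png"))
E
```

```text
t 15.075 pos [ 0.4667 -0.0177  0.0451] head -3.090182300833185 F [-6.5569  2.7994 -3.5578] gap 0.01296624419411292 ff 58.863569498062134
tau [1.1733 1.9801 0.0446] rot [ 2.2759 -2.1618 -0.0037]
inner dir 0.06235052316558937 [array([-0.0551,  0.0627]), array([0.0649, 0.064 ])]
outer dir 0.05823020583533667 [array([-0.0551,  0.0395]), array([0.0649, 0.0403])]
tcp in plate [-0.1351  0.0944]
prism right [array([0.0749, 0.0005]), array([-0.085 , -0.0027])] dir 0.07149468435618617
```

Call:
{"api": "step_arm", "payload": {
  "dp": [
    [0.0005,0,0],
    [0.001,0,0],
    [0.0015,0,0],
    [0.0015,0,0]
  ],
  "yaw": [0,0,0,0]
}}

```text
time: 15.62
ee_pos: [0.4666, -0.0188, 0.0451]
tcp_rot: [2.277, -2.161, -0.004]
wrist_force: [-7.8, 5.1, -3.1]
finger_gap: 0.0133
finger_force: 59.0
```

```bash
python3 - <<'E'
from h import *
prism(look("pics/t7.png"))
E
```

```text
t 15.625 pos [ 0.4666 -0.0188  0.0451] head -3.089511545565523 F [-7.8477  5.1043 -3.1449] gap 0.013263790839764495 ff 58.991650342941284
tau [1.8461 2.3029 0.2022] rot [ 2.2767 -2.1611 -0.0043]
inner dir 0.06257669513523345 [array([-0.0552,  0.0622]), array([0.0648, 0.0636])]
outer dir 0.06273551640386889 [array([-0.0552,  0.0387]), array([0.0648, 0.0401])]
tcp in plate [-0.1353  0.0933]
prism right [array([0.0749, 0.0002]), array([-0.085 , -0.0025])] dir 0.068244581268155
```

Call:
{"api": "step_arm", "payload": {
  "dp": [
    [0.0005,0,0],
    [0.001,0,0],
    [0.0015,0,0],
    [0.0015,0,0]
  ],
  "yaw": [0,0,0,0]
}}

```text
time: 16.18
ee_pos: [0.4667, -0.02, 0.0451]
tcp_rot: [2.277, -2.161, -0.005]
wrist_force: [-7.9, 8.6, -1.9]
finger_gap: 0.0129
finger_force: 59.1
```

```bash
python3 - <<'E'
from h import *
prism(look("pics/t8.png"))
E
```

```text
t 16.175 pos [ 0.4667 -0.02    0.0451] head -3.0892547682971454 F [-7.9255  8.5723 -1.9259] gap 0.012880575644879218 ff 59.06286656856537
tau [2.3545 2.4951 0.2157] rot [ 2.2772 -2.161  -0.0046]
inner dir 0.05847346498613208 [array([-0.0553,  0.0617]), array([0.0647, 0.0625])]
outer dir 0.05324534587303535 [array([-0.0552,  0.0384]), array([0.0648, 0.0387])]
tcp in plate [-0.1353  0.0921]
prism right [array([ 0.0749, -0.001 ]), array([-0.085 , -0.0021])] dir 0.058152809125600315
```

Call:
{"api": "step_arm", "payload": {
  "dp": [
    [0.0005,0,0],
    [0.001,0,0],
    [0.0015,0,0],
    [0.0015,0,0]
  ],
  "yaw": [0,0,0,0]
}}

```text
time: 16.73
ee_pos: [0.4667, -0.0214, 0.0451]
tcp_rot: [2.277, -2.161, -0.005]
wrist_force: [-8.3, 8.6, -1.7]
finger_gap: 0.0133
finger_force: 59.2
```

```bash
python3 - <<'E'
from h import *
prism(look("pics/t9.png"))
E
```

```text
t 16.725 pos [ 0.4667 -0.0214  0.0451] head -3.0890722579179206 F [-8.3484  8.5596 -1.7321] gap 0.013267691570362552 ff 59.15811896324158
tau [2.6566 2.5235 0.2946] rot [ 2.2773 -2.1607 -0.0048]
inner dir 0.06446618310045667 [array([-0.0553,  0.0597]), array([0.0647, 0.0613])]
outer dir 0.06231294598499249 [array([-0.0553,  0.0366]), array([0.0647, 0.0379])]
tcp in plate [-0.1353  0.0907]
prism right [array([ 0.075 , -0.0023]), array([-0.085 , -0.0033])] dir 0.05765440875617463
```

Call:
{"api": "step_arm", "payload": {
  "dp": [
    [0,0,0.0005],
    [-0.0005,0.0005,0.001],
    [-0.001,0.001,0.001],
    [-0.0015,0.0015,0.001],
    [-0.0015,0.0015,0.001]
  ],
  "yaw": [0,0,0,0,0]
}}

```text
time: 17.4
ee_pos: [0.4667, -0.0209, 0.0445]
tcp_rot: [2.278, -2.162, -0.0]
wrist_force: [-3.9, -0.4, -3.3]
finger_gap: 0.013
finger_force: 58.9
```

```bash
python3 - <<'E'
from h import *
prism(look("pics/t10.png"))
E
```

```text
t 17.4 pos [ 0.4667 -0.0209  0.0445] head -3.089573229168473 F [-3.9185 -0.3886 -3.3174] gap 0.013049174855088434 ff 58.93417954444885
tau [-0.1336  1.4131  0.1015] rot [ 2.278  -2.1625 -0.0005]
inner dir 0.05175009729430805 [array([-0.0552,  0.0604]), array([0.0648, 0.0604])]
outer dir 0.05642893204986983 [array([-0.0552,  0.0367]), array([0.0648, 0.0373])]
tcp in plate [-0.1353  0.0912]
prism right [array([ 0.075, -0.003]), array([-0.085 , -0.0034])] dir 0.054148060664313324
```

Call:
{"api": "step_arm", "payload": {
  "dp": [
    [0.0005,0,0.0005],
    [0.001,0,0.001],
    [0.001,0,0.001]
  ],
  "yaw": [0,0,0]
}}

```text
time: 17.82
ee_pos: [0.4667, -0.021, 0.0444]
tcp_rot: [-2.278, 2.163, 0.001]
wrist_force: [-8.2, 5.7, 5.0]
finger_gap: 0.0129
finger_force: 60.1
```

```bash
python3 - <<'E'
from h import *
prism(look("pics/t11.png"))
E
```

```text
t 17.825 pos [ 0.4667 -0.021   0.0444] head -3.0894003183980523 F [-8.2227  5.7037  4.9657] gap 0.012929204609615002 ff 60.08200764656067
tau [1.5832 2.5561 0.074 ] rot [-2.2784  2.1625  0.001 ]
inner dir 0.05201371205904707 [array([-0.0552,  0.0603]), array([0.0648, 0.0603])]
outer dir 0.05451725984715891 [array([-0.0552,  0.0369]), array([0.0648, 0.0373])]
tcp in plate [-0.1353  0.0911]
prism right [array([ 0.075 , -0.0029]), array([-0.085 , -0.0034])] dir 0.05476499633366577
```

Call:
{"api": "step_arm", "payload": {
  "dp": [
    [0,0,-0.0005],
    [0,0,-0.0005],
    [0,0,-0.0005],
    [0,0,-0.0005]
  ],
  "yaw": [0,0,0,0],
  "grip": 0.045
}}

```text
time: 18.38
ee_pos: [0.4676, -0.0216, 0.0443]
tcp_rot: [-2.278, 2.162, -0.001]
wrist_force: [-0.7, -1.0, -0.6]
finger_gap: 0.0452
finger_force: 0.0
```

```bash
python3 - <<'E'
from h import *
prism(look("pics/t12.png"))
E
```

```text
t 18.375 pos [ 0.4676 -0.0216  0.0443] head -3.0894115720271382 F [-0.7485 -1.01   -0.5685] gap 0.045190857880168564 ff 0.0
tau [-0.07    0.0401 -0.0064] rot [-2.2778  2.162  -0.0012]
inner dir 0.053101542646595376 [array([-0.0543,  0.0603]), array([0.0657, 0.0605])]
outer dir 0.056197941277453214 [array([-0.0543,  0.0367]), array([0.0657, 0.0373])]
tcp in plate [-0.1344  0.0905]
prism right [array([ 0.075 , -0.0029]), array([-0.085 , -0.0034])] dir 0.054228983575126274
```

Call:
{"api": "step_arm", "payload": {
  "dp": [
    [0,0,-0.01],
    [0,0,-0.03],
    [0,0,-0.07],
    [0,0,-0.12],
    [0,0.05,-0.15],
    [0,0.1,-0.15],
    [-0.05,0.1,-0.15],
    [-0.1,0.1,-0.15],
    [-0.15,0.1,-0.15],
    [-0.2,0.1,-0.15],
    [-0.2,0.1,-0.15]
  ],
  "yaw": [0,0,0,0,0,0,0,0,0,0,0]
}}

```text
time: 19.8
ee_pos: [0.3569, 0.1757, 0.195]
tcp_rot: [-2.282, 2.156, -0.0]
wrist_force: [-0.5, 0.1, -0.2]
finger_gap: 0.0447
finger_force: 0.0
```

```bash
python3 - <<'E'
from h import *
go([]);t=vision.capture("top");s=vision.capture("side");cv2.imwrite("pics/t13.png",t);prism(t)
cc=R.from_euler('z',.0515).as_matrix()[:2,:2];C0=np.array([.6065,-.105])
w=lambda x,y,z:proj("top",np.r_[C0+cc@np.array([x,y]),z])[0]
for nm,a,b,z in(("blade in",(-.1,.0605),(.065,.0605),.018),("blade out",(-.1,.037),(.065,.037),.018),("stock rear",(-.160,.143),(-.160,.04),.022),("stock front",(-.11,.143),(-.11,.065),.022),("plate front",(-.11,.02),(-.11,-.16),.012)):
    e=edge(t,"top",w(*a,z),w(*b,z),z);d=e[1]-e[0];print(nm,[(x[:2]-C0)@cc for x in e],np.arctan2(d[1],d[0]))
k=5
def crop(im,x,y,w,h): return cv2.resize(im[y:y+h,x:x+w],None,fx=k,fy=k,interpolation=cv2.INTER_CUBIC)
cv2.imwrite("pics/fin.png",np.hstack([crop(t,285,140,85,100),crop(s,285,155,75,100)]))
E
```

```text
t 19.8 pos [0.3569 0.1757 0.195 ] head -3.084590545027483 F [-0.4881  0.0725 -0.2283] gap 0.04474308677679412 ff 0.0
prism right [array([ 0.075 , -0.0029]), array([-0.085 , -0.0034])] dir 0.05420647943078984
blade in [array([-0.1   ,  0.0603]), array([0.065 , 0.0605])] 0.05304027783128781
blade out [array([-0.1   ,  0.0366]), array([0.065 , 0.0373])] 0.05609926197352048
stock rear [array([-0.1581,  0.143 ]), array([-0.1585,  0.04  ])] -1.5226737501566072
stock front [array([-0.1089,  0.143 ]), array([-0.1098,  0.065 ])] -1.5301422962145421
plate front [array([-0.1104,  0.02  ]), array([-0.1104, -0.16  ])] -1.5188150039119617
```

View pics/fin.png

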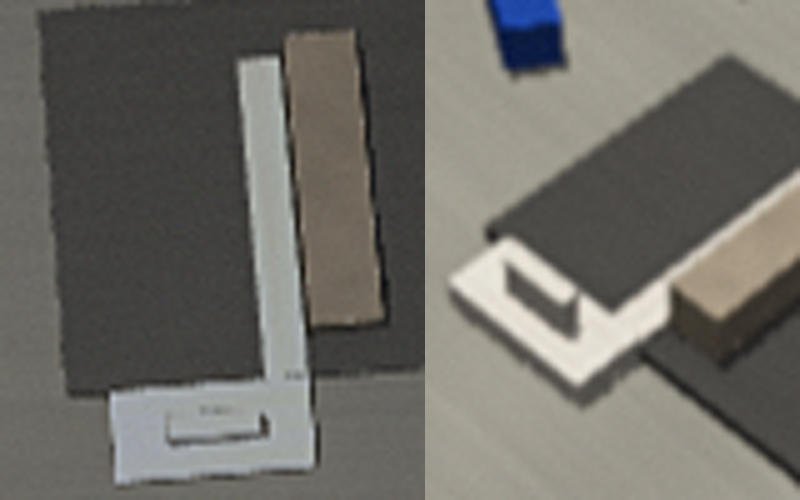

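The final picture shows the stock flush on the plate's front edge and the blade along the prism. The thin dark line between them is the prism's side face seen in parallax. By measurement the blade edge is at plate y 36.6–37.3 mm and the prism's left side at 36.6–37.1 mm, parallel to within about 0.003 rad.

```bash
python3 -c "
from cell import order
print(order.job_done())"
```

```text
the job is handed in; nothing more can be done
None
```

The job is handed in at about 20 s on the robot's clock, though the hand-in returned no verdict: the square stands released and flat against the plate's front edge, with the prism turned true along its blade and both sides agreeing to under 1 mm by camera.

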